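Set the code wheels of the key lockbox

ROBOT

A 6-joint arm with a two-finger parallel gripper is mounted at the origin on the work surface; the furniture and walls round the work are solid. World frame = base frame: x ahead of the robot, y to its left, z up, the work surface at z = 0. Lengths are in m, angles in rad, forces in N, time in s.
With the tool pointing down it reaches from about 0.425 to 1.125 m from the base axis. Payload 14.9 kg.
Tool frame: the origin (TCP) lies at the very end of the fingers, on their centre line; the grasp point (between the pads) lies 19 mm behind it; z points along the fingers, y is the line along which they close (so a half turn about z gives the same grasp; the last joint's range is limited). The gripper opens to 91 mm and grips with 3 to 60 N. Pads are 32 mm wide; open, the fingers measure 118 mm over their backs; the gripper's body (76 mm by 178 mm) begins 60 mm behind the grasp point.
Start: joints at [-1.332, 0.379, 1.734, -0, 1.028, -0.033], TCP at [0.188, -0.674, 0.214] pointing down, gripper open.
Joint ranges: [-2.77, 2.77], [-0.74, 2.19], [0, 2.66], [-1.06, 4.2], [0.31, 2.87], [-3.08, 3.08]. Speed limits (rad/s): [1.89, 1.89, 2.39, 3.14, 3.14, 3.14].

INTERFACE

Orientations are given as a rotation vector (axis times angle).
In Python, from workcell import status, camera, order gives the robot as it stands.
- The arm moves only by the tool send_rows, never from a script. Its argument "moves" is a list of rows, each an object with "translation": the shift along the tool's x, y, z in mm, a list of three; "rotation": the turn, a rotation vector about the tool's x, y, z in rad, a list of three; "fingers": the closure, from 0 (fully open) to 1 (shut). A call has 1 to 12 rows; each row shifts and turns the commanded pose from where the row before left it, along the tool's axes as they then stand; what a row does not reach is not made up. A row lasts 1/8 s, in which the tool goes at most 62.5 mm and 10.7 degrees, less where a joint would pass 70% of its speed; a pose out of reach is approached as far as the arm can. A call is refused whole if a number of a shift passes 62.5 or a number of a turn 0.188, either way. A call with a gripper value outside its range is refused whole. The fingers move at their own pace and stop on an object; "newtons" is the grip in N (left out, the last holds). Time passes only in rows, so rows that do not move let the fingers close. It gives the time, the measured TCP pose, the force, the opening and the grip force at its end, in the units of the state.
- status.read_state(): the state, without advancing time (a new reading comes with each control period).
- camera(name): name is "side" or "top"; returns a dict with "pixels" (400x640x3 uint8, red, green, blue), "fx", "fy", "cx", "cy" (pixels), "k1" (the pictures are not rectified: a ray, as slopes to the right and down, at radius r is drawn at 1 + k1 r^2 times it, then the intrinsics apply), "rvec" (rotation vector, rad) and "tvec" (3), from world to camera coordinates, as OpenCV has them. Camera axes: x right, y down, z forward; pixel columns grow to the right and rows downward; lengths in m; the calibration is good to about 2 mm. A picture is of the moment at which its call begins. There is no depth.
- order.finish_job(): hands the job in; it is judged then, once.
The state is a dict: "time_s": time; "joint_pos": joint angles; "joint_vel": joint speeds; "joint_efforts": joint torques, N m; "ee_pos": TCP position; "eef_rot": TCP orientation; "wrist_force": force on the tool from outside, world axes, zero at the start; "ft_torque": the same for the moment, N m; "width": opening from 0.0 (shut) to 1.0 (fully open); "grasp_force": force on a finger pad.
Only numpy, scipy, OpenCV 4.12 (cv2) and the standard library are available. Lean on these libraries where they do the work, as an engineer would, in place of code of your own. Each camera call takes 0.05 s, during which the arm holds its last target. There are 200 camera calls.

TASK

Set the code on the grey key lockbox: roll the blue thumbwheel to number 4 and the orange thumbwheel to number 2, so that each wheel's bar stands in line with that row of dots on the scale beside it. Leave the white wheel at the number it shows, and do not push the key fob, plug or solder spool about.

Things in the scene. Friction and masses are not known exactly. Their poses are not given: they have to be found in the camera images.
- lockbox: grey steel key lockbox, 140 (x) x 226 (y) x 44 mm high, fixed on the desk; origin at the centre of its underside, x away from the robot, y left, z up. Along y on its lid stand a blue, a white and an orange thumbwheel, in varying order, 68 mm apart, axles along y and 40 mm above the desk. Left (+y) of each is its fixed black scale drum, 36 mm in radius, with five rows of 1 to 5 white dots
- blue_wheel (a joint): roll of the blue wheel, rad: 0 = bar straight up, in line with row 3; positive = rolled away from the robot (box +x). Rows 1 (nearest the robot, one dot) to 5 (farthest, five dots) are at -0.873, -0.436, 0, 0.436, 0.873; end stops at -1.0 and 1.0. Friction 0.06 N m, no spring, no clicks: it stays where left
- orange_wheel (a joint): roll of the orange wheel, rad; same scale, rows and friction as the blue one
- white_wheel (a joint): roll of the white wheel, rad; same scale, rows and friction as the blue one
- blue_bar (a point): centre of the blue wheel's grip bar: round crossbar 12 mm thick, 28 mm long, parallel to the axle (box y), 60 mm from the axle, on an 8 mm thick stem; bar centre = axle + 60 mm x (sin(roll) along box x, cos(roll) up). Below it the wheel is 28 mm in radius; the scale drum lies 19 to 41 mm to its +y side. Pinched along box x from above, the bar can turn in the jaws as it is led round
- orange_bar (a point): centre of the orange wheel's grip bar; same shape and sizes as the blue one
- white_bar (a point): centre of the white wheel's grip bar; same shape and sizes as the blue one
- key_fob: black car key fob, 76 x 34 x 13 mm, lying loose on the desk near the lockbox; origin at the centre of its underside
- diag_dongle: blue and black diagnostic plug, 43 x 43 x 23 mm, loose on the desk near the lockbox; origin at the centre of its underside
- solder_spool: spool of solder with blue flanges, 58 mm diameter, 42 mm high, standing loose on the desk to the right of the lockbox; origin at the centre of its underside
There are look-alikes about, which are no part of the job. What is shaped like the part that bears orange_wheel but yellow is not meant.

How it is judged:
By the outcome, as a careful person would: the job done as asked, in the order asked, and still so for the second after the job is handed in, with the robot touching nothing.
It also fails if it takes over 37 s, if anything falls off the work surface, if the arm or the gripper's body presses on something with over 40 N, if the wrist force passes 120 N, or if a joint passes its speed limit or range.

## Working session

There is one attempt and no reset: what is moved stays moved. The work goes in short steps, Python scripts to look and compute and a tool call to move; the robot and the scene stay as the last step left them, time stands still between calls to the robot, and variables do not carry over. Pictures are saved under pics/ and viewed, at most 10 in all, crops included, and the job is handed in when it is done.

Besides the shell and the picture viewer there is one more tool, called as a command line: name --argument value ..., lists and objects as JSON in quotes. send_rows: Moves the arm, as the interface text tells. Its arguments: {"type":"object","properties":{"moves":{"type":"array"},"newtons":{"type":"number"}},"required":["moves"]}

```bash
mkdir -p pics; python3 - <<'E'
from workcell import status,camera
import cv2,pickle
for n in("side","top"):
    c=camera(n);pickle.dump(c,open(n+".pkl","wb"));cv2.imwrite(f"pics/{n}0.png",c["pixels"][:,:,::-1])
    print({k:v for k,v in c.items() if k!="pixels"})
print(status.read_state())
E
```

```text
{'fx': 451.52127887668087, 'fy': 451.52127887668087, 'cx': 314.65875374052456, 'cy': 198.41437176720018, 'k1': -0.1246040198938821, 'rvec': array([ 1.94940918, -0.06318742,  0.04087043]), 'tvec': array([-0.39465201,  0.11604411,  0.81308004])}
{'fx': 439.16981866351927, 'fy': 439.16981866351927, 'cx': 320.40066979807915, 'cy': 194.12188983619902, 'k1': -0.0871227011258877, 'rvec': array([ 2.20726204, -2.14901043,  0.10938248]), 'tvec': array([0.03525094, 0.43680793, 0.90547941])}
{'time_s': 0.1, 'joint_pos': array([-1.33230967e+00,  3.79340347e-01,  1.73471270e+00, -9.66818892e-06,
        1.02850794e+00, -3.32697980e-02]), 'joint_vel': array([-0.00104914, -0.00168227, -0.00163499,  0.00039913,  0.00019239,
        0.00183418]), 'joint_efforts': array([ 3.73061839e-04, -7.65032744e+01, -4.35294127e+01,  6.51893509e-02,
        3.98100761e-02, -2.04546302e-05]), 'ee_pos': array([ 0.18782644, -0.67396572,  0.21336967]), 'eef_rot': array([-3.11168121e+00, -4.25439104e-01,  1.68683302e-04]), 'wrist_force': array([1.02230614, 0.29654413, 0.55956931]), 'ft_torque': array([0.03442093, 0.01402412, 0.03084576]), 'grasp_force': 0.0, 'width': 1.0033208744283049}
```

View pics/side0.png

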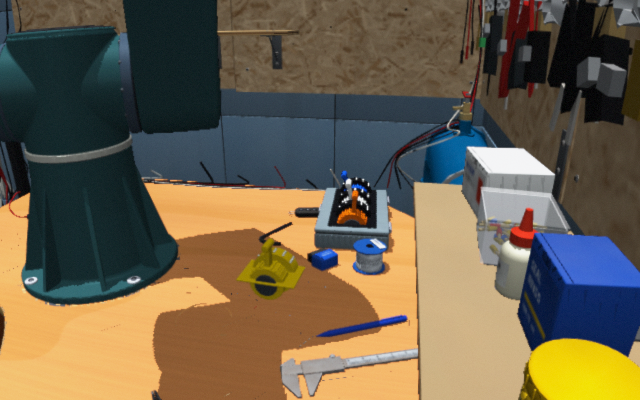

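View pics/top0.png

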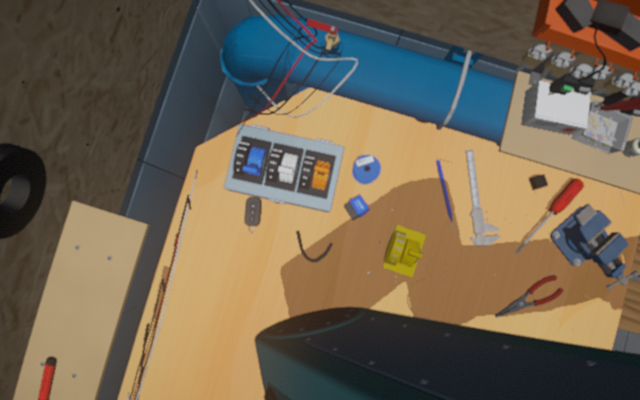

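The top view shows the box with corners at about (240,124), (343,145), (331,211), (225,190). The wheels from left are blue (255,161), white (287,167) and orange (320,175). The fob is at (253,211), the plug at (357,206) and the spool at (367,169). The side view shows the box at about (353,215).

```bash
python3 - <<'E'
import cv2,pickle,numpy as np
t=pickle.load(open("top.pkl","rb"))["pixels"][115:220,215:355,::-1]
s=pickle.load(open("side.pkl","rb"))["pixels"][160:255,300:400,::-1]
a=cv2.resize(t,None,fx=5.7,fy=5.7,interpolation=cv2.INTER_CUBIC);b=cv2.resize(s,None,fx=6,fy=6,interpolation=cv2.INTER_CUBIC)
cv2.imwrite("pics/top1.png",a);cv2.imwrite("pics/side1.png",b)
E
cat > h.py <<'E'
import cv2,pickle,numpy as np
def load(n): return pickle.load(open(n+".pkl","rb"))
def K(c): return np.array([[c["fx"],0,c["cx"]],[0,c["fy"],c["cy"]],[0,0,1.]]),np.array([c["k1"],0,0,0.])
def proj(c,P): return cv2.projectPoints(np.array(P,float).reshape(-1,3),c["rvec"],c["tvec"],*K(c))[0][:,0]
def ray(c,p):
    u=cv2.undistortPoints(np.array(p,float).reshape(-1,1,2),*K(c))[:,0]
    R=cv2.Rodrigues(c["rvec"])[0]
    return -R.T@c["tvec"], np.c_[u,np.ones(len(u))]@R
def onz(c,p,z):
    o,d=ray(c,p); return o+d*((z-o[2])/d[:,2])[:,None]
E
```

```text
(no output)
```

View pics/top1.png

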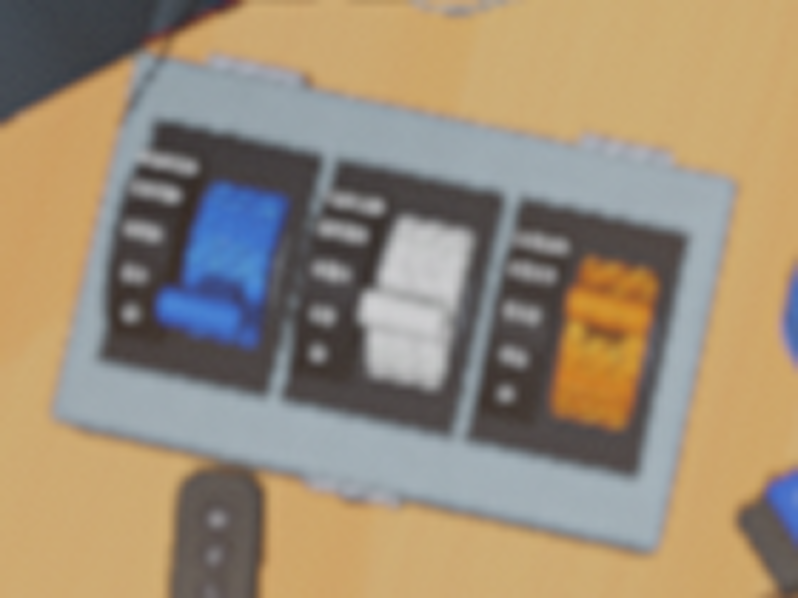

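View pics/side1.png

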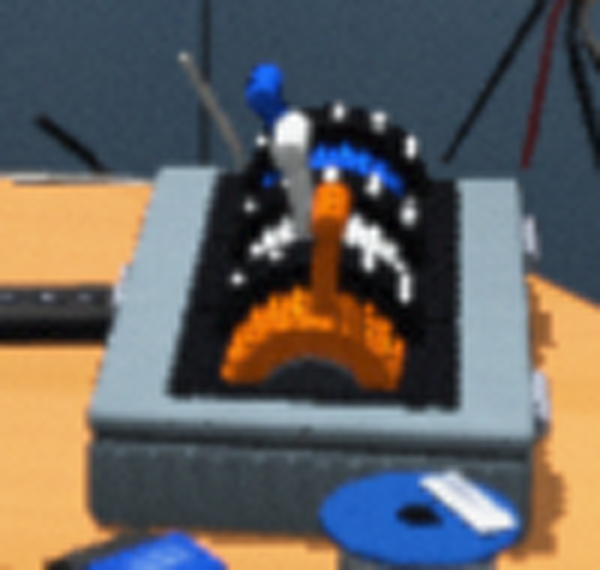

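The top crop shows the bar centres at about blue (198,312), white (408,312) and orange (610,305). The lid corners are at (140,55), (738,180), (655,550) and (57,415). The side crop shows the bar ends at blue (265,88), white (293,130) and orange (331,203).

```bash
python3 - <<'E'
from h import *
from scipy.optimize import least_squares
t=load("top");s=load("side")
T=lambda p:np.array(p)/5.7+[215,115]-0.4
S=lambda p:np.array(p)/6+[300,160]-0.4
cor=T([(140,55),(738,180),(655,550),(57,415)])
bt=T([(198,312),(408,312),(610,305)]); bs=S([(265,88),(293,130),(331,203)])
C=onz(t,cor,.044); print(C.round(4)); 
loc=np.array([[.07,.113],[.07,-.113],[-.07,-.113],[-.07,.113]])
def W(q,l):
    c,sn=np.cos(q[2]),np.sin(q[2]);l=np.atleast_2d(l);return np.c_[q[0]+c*l[:,0]-sn*l[:,1],q[1]+sn*l[:,0]+c*l[:,1],l[:,2]]
def bars(q,dy=0):
    r=q[3:6];return W(q,np.c_[q[6]+.06*np.sin(r),q[7]+np.array([.068,0,-.068])+dy,.04+.06*np.cos(r)])
def f(q):
    return np.r_[(proj(t,W(q,np.c_[loc,[.044]*4]))-cor).ravel(),(proj(t,bars(q))-bt).ravel(),
      (proj(s,bars(q,-.012))-bs).ravel(),q[6:8]/.003]
m=C.mean(0)
r=least_squares(f,[m[0],m[1],-.2,-.5,-.3,0,0,0]);q=r.x
print(q.round(4));print(r.fun.round(1))
print("bars",bars(q).round(4)); np.save("q.npy",q)
# fob, plug, spool approx
print(onz(t,[(253,211),(357,206),(367,169)],[.01,.02,.042]).round(3))
g=q.copy();g[3]=.436;g[5]=-.436;print("goal",bars(g).round(4))
E
```

```text
[[0.5755 0.2207 0.044 ]
 [0.5348 0.0006 0.044 ]
 [0.3991 0.0275 0.044 ]
 [0.442  0.2447 0.044 ]]
[ 0.4875  0.1227 -0.1874 -0.4076 -0.1625  0.0911 -0.0025 -0.006 ]
[ 0.  -0.9  0.9 -0.2  1.3  0.8 -1.1  1.1 -0.7  0.1 -2.1  0.1 -1.6  1.1
  0.7  1.2  1.   3.4  0.9  3.7 -0.8 -2. ]
bars [[0.4732 0.1885 0.0951]
 [0.4744 0.1191 0.0992]
 [0.4766 0.0495 0.0998]]
[[ 0.397  0.189  0.01 ]
 [ 0.413 -0.031  0.02 ]
 [ 0.489 -0.048  0.042]]
goal [[0.5215 0.1794 0.0944]
 [0.4744 0.1191 0.0992]
 [0.4464 0.0552 0.0944]]
```

```bash
python3 - <<'E'
from h import *
t=load("top");s=load("side");q=np.load("q.npy")
def W(q,l):
    c,sn=np.cos(q[2]),np.sin(q[2]);l=np.atleast_2d(l);return np.c_[q[0]+c*l[:,0]-sn*l[:,1],q[1]+sn*l[:,0]+c*l[:,1],l[:,2]]
loc=np.array([[.07,.113,.044],[.07,-.113,.044],[-.07,-.113,.044],[-.07,.113,.044],[-.07,-.113,0],[.07,-.113,0]])
a,b=proj(s,W(q,loc)),proj(t,W(q,loc))
print(((a-[300,160]+.4)*6).round()); 
# same with bars
ro=[[q[6]+.06*np.sin(r),q[7]+y-.014,.04+.06*np.cos(r)] for r,y in zip(q[3:6],(.068,0,-.068))]
print(((proj(s,W(q,ro))-[300,160]+.4)*6).round())
# TCP check: where the TCP projects in the pictures
print(proj(s,[.188,-.674,.214]),proj(t,[.188,-.674,.214]))
E
```

```text
[[527. 179.]
 [545. 436.]
 [ 92. 413.]
 [164. 163.]
 [ 92. 538.]
 [536. 563.]]
[[269.  97.]
 [298. 152.]
 [336. 228.]]
[[-19.47699552 527.14129457]] [[717.35012363 331.77761477]]
```

```bash
cat >> h.py <<'E'
from scipy.optimize import least_squares
def W(q,l):
    c,sn=np.cos(q[2]),np.sin(q[2]);l=np.atleast_2d(l);return np.c_[q[0]+c*l[:,0]-sn*l[:,1],q[1]+sn*l[:,0]+c*l[:,1],l[:,2]]
def bars(q,dy=0):
    r=q[3:6];return W(q,np.c_[.06*np.sin(r),np.array([.068,0,-.068])+q[6]+dy,.04+.06*np.cos(r)])
E
python3 - <<'E'
from h import *
t=load("top");s=load("side")
T=lambda p:np.array(p)/5.7+[215,115]-0.4
S=lambda p:np.array(p)/6+[300,160]-0.4
cor=T([(140,55),(738,180),(655,550),(57,415)]);cs=S([(520,180),(535,440),(90,425),(165,168)])
bt=T([(198,312),(408,312),(610,305)]); bs=S([(265,88),(293,130),(331,203)])
loc=np.array([[.07,.113,.044],[.07,-.113,.044],[-.07,-.113,.044],[-.07,.113,.044]])
def f(q):
    return np.r_[(proj(t,W(q,loc))-cor).ravel(),(proj(t,bars(q))-bt).ravel(),
      (proj(s,W(q,loc))-cs).ravel(),(proj(s,bars(q))-bs).ravel(),q[6]/.003]
r=least_squares(f,[.487,.12,-.2,-.5,-.3,0,0]);q=r.x
print(q.round(4));print(r.fun.round(1));np.save("q.npy",q)
print("bars",bars(q).round(4))
g=q.copy();g[3]=.436;g[5]=-.436;print("goal",bars(g).round(4))
E
```

```text
[ 0.4867  0.1222 -0.1888 -0.4527 -0.1988  0.0644 -0.0064]
[ 0.3 -0.6  1.2  0.3  1.5  1.2 -0.9  1.4 -0.2  0.6 -1.6  0.4 -1.   1.2
  0.9 -0.1  1.3 -0.5 -0.1 -1.9 -0.5 -0.7  0.7  0.1  1.1  1.7  1.2  1.5
 -2.1]
bars [[0.4725 0.1876 0.094 ]
 [0.4739 0.1182 0.0988]
 [0.4765 0.0484 0.0999]]
goal [[0.5232 0.178  0.0944]
 [0.4739 0.1182 0.0988]
 [0.4479 0.0539 0.0944]]
```

send_rows --moves '[{"translation": [39, -32, 0], "rotation": [0, 0, 0], "fingers": 0}, {"translation": [39, -32, 0], "rotation": [0, 0, 0], "fingers": 0}, {"translation": [39, -32, 0], "rotation": [0, 0, 0], "fingers": 0}, {"translation": [39, -32, 0], "rotation": [0, 0, 0], "fingers": 0}, {"translation": [39, -32, 0], "rotation": [0, 0, 0], "fingers": 0}, {"translation": [39, -32, 0], "rotation": [0, 0, 0], "fingers": 0}, {"translation": [39, -32, 0], "rotation": [0, 0, 0], "fingers": 0}, {"translation": [39, -32, 0], "rotation": [0, 0, 0], "fingers": 0}, {"translation": [39, -32, 0], "rotation": [0, 0, 0], "fingers": 0}]'

```text
time_s: 1.23
ee_pos: [0.4425, -0.3022, 0.2126]
eef_rot: [-3.111, -0.423, 0.026]
wrist_force: [-136.6, -53.4, 36.4]
width: 1.0
grasp_force: 60.3
```

send_rows --moves '[{"translation": [17.6, -45.2, 0], "rotation": [0, 0, 0], "fingers": 0}, {"translation": [17.6, -45.2, 0], "rotation": [0, 0, 0], "fingers": 0}, {"translation": [17.6, -45.2, 0], "rotation": [0, 0, 0], "fingers": 0}, {"translation": [17.6, -45.2, 0], "rotation": [0, 0, 0], "fingers": 0}, {"translation": [17.6, -45.2, 0], "rotation": [0, 0, 0], "fingers": 0}, {"translation": [17.6, -45.2, 0], "rotation": [0, 0, 0], "fingers": 0}, {"translation": [17.6, -45.2, 0], "rotation": [0, 0, 0], "fingers": 0}, {"translation": [17.6, -45.2, 0], "rotation": [0, 0, 0], "fingers": 0}, {"translation": [17.6, -45.2, 0], "rotation": [0, 0, 0], "fingers": 0}, {"translation": [17.6, -45.2, 0], "rotation": [0, 0, 0], "fingers": 0}]'

```text
time_s: 2.48
ee_pos: [0.4967, 0.1816, 0.2139]
eef_rot: [3.113, 0.426, -0.0]
wrist_force: [-0.1, -0.6, -0.4]
width: 0.998
grasp_force: 0.0
```

send_rows --moves '[{"translation": [0, 0, 0], "rotation": [0, 0, -0.185], "fingers": 0}, {"translation": [0, 0, 0], "rotation": [0, 0, -0.185], "fingers": 0}, {"translation": [0, 0, 0], "rotation": [0, 0, -0.185], "fingers": 0}, {"translation": [0, 0, 0], "rotation": [0, 0, -0.185], "fingers": 0}, {"translation": [0, 0, 0], "rotation": [0, 0, -0.185], "fingers": 0}, {"translation": [0, 0, 0], "rotation": [0, 0, -0.185], "fingers": 0}, {"translation": [0, 0, 0], "rotation": [0, 0, 0], "fingers": 0}]'

```text
time_s: 3.35
ee_pos: [0.4967, 0.1799, 0.2137]
eef_rot: [-2.422, -2.0, 0.001]
wrist_force: [-1.0, 0.8, -1.2]
width: 1.001
grasp_force: 0.0
```

```bash
cat > where.py <<'E'
# prints tool-frame shift (mm) and yaw turn to targets given in box frame (x,y,z mm)
import sys,numpy as np
from scipy.spatial.transform import Rotation as R
from h import *
from workcell import status
s=status.read_state();q=np.load("q.npy")
M=R.from_rotvec(s["eef_rot"]).as_matrix();bx=np.array([np.cos(q[2]),np.sin(q[2]),0])
print(s["time_s"],s["ee_pos"].round(4),"F",s["wrist_force"].round(1),"w",s["width"],s["grasp_force"],"j",s["joint_pos"].round(2))
print("M",M.round(3).tolist())
v=M.T@bx; print("turn z",np.arctan2(-v[0],v[1]))
for a in sys.argv[1:]:
    p=W(q,np.array(eval(a))/1000)[0]; print(a,p.round(4),"shift",((M.T@(p-s["ee_pos"]))*1000).round(1))
E
python3 where.py "(0,61.6,200)" "(0,61.6,86)" "(25.4,61.6,82)"
```

```text
3.35 [0.4967 0.1799 0.2137] F [-1.   0.8 -1.2] w 1.0010394451977904 0.0 j [ 0.3   0.11  2.08 -0.    0.95  0.49]
M [[0.189, 0.982, -0.0], [0.982, -0.189, -0.0], [-0.0, -0.0, -1.0]]
turn z -0.001331319867038033
(0,61.6,200) [0.4983 0.1827 0.2   ] shift [ 3.   1.  13.7]
(0,61.6,86) [0.4983 0.1827 0.086 ] shift [  3.    1.  127.7]
(25.4,61.6,82) [0.5232 0.1779 0.082 ] shift [  3.   26.4 131.7]
```

The first leg ended with a wrist force above 120 N, so the arm probably hit something. I'll look before going on.

```bash
python3 - <<'E'
from workcell import camera
import cv2,pickle,numpy as np
from h import *
for n in("side","top"):
    c=camera(n);pickle.dump(c,open(n+"2.pkl","wb"))
    p=proj(c,[[.4425,-.3022,.2126],[.4967,.1799,.2137]]);print(n,p.round())
a=load("side2")["pixels"];b=load("top2")["pixels"]
cv2.imwrite("pics/both2.png",cv2.resize(np.vstack([a,b])[:,:,::-1],(480,600),interpolation=cv2.INTER_AREA))
E
```

```text
side [[377. 216.]
 [358. 120.]]
top [[526. 185.]
 [244. 145.]]
```

View pics/both2.png

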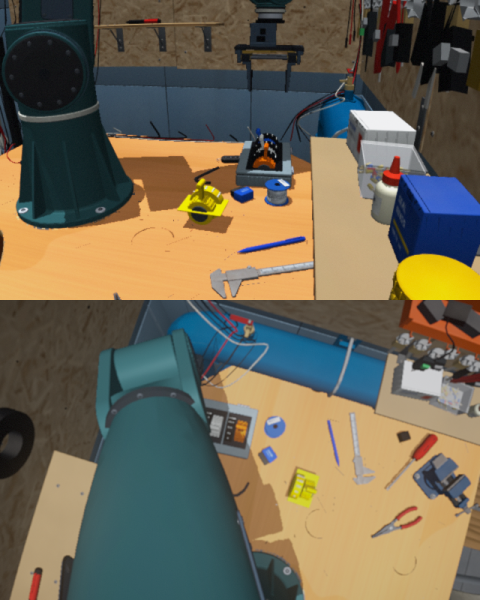

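The view shows nothing shifted: the spool, plug and fob are where they were, and the gripper is over the box. The contact was most likely with the raised shelf edge at the right of the first leg. I'll continue and stay clear of that shelf.

send_rows --moves '[{"translation": [3, 1, 40], "rotation": [0, 0, 0], "fingers": 0}, {"translation": [0, 0, 40], "rotation": [0, 0, 0], "fingers": 0}, {"translation": [0, 0, 30], "rotation": [0, 0, 0], "fingers": 0}, {"translation": [0, 0, 17], "rotation": [0, 0, 0], "fingers": 0}, {"translation": [0, 0, 0], "rotation": [0, 0, 0], "fingers": 0}]' --newtons 8

```text
time_s: 4.08
ee_pos: [0.4981, 0.1826, 0.0863]
eef_rot: [-2.422, -2.0, 0.002]
wrist_force: [-1.1, -0.1, 0.0]
width: 0.997
grasp_force: 0.0
```

```bash
python3 where.py "(0,61.6,86)"; python3 - <<'E'
from workcell import camera
import cv2,pickle
c=camera("side");pickle.dump(c,open("side3.pkl","wb"))
cv2.imwrite("pics/side3.png",cv2.resize(c["pixels"][110:260,280:420,::-1],None,fx=4,fy=4,interpolation=cv2.INTER_CUBIC))
E
```

```text
4.075 [0.4981 0.1826 0.0863] F [-1.1 -0.1  0. ] w 0.9972375703023058 0.0 j [ 0.31  0.31  2.12 -0.    0.71  0.5 ]
M [[0.189, 0.982, -0.002], [0.982, -0.189, -0.0], [-0.001, -0.001, -1.0]]
turn z -0.0017514028068983639
(0,61.6,86) [0.4983 0.1827 0.086 ] shift [0.1 0.2 0.3]
```

View pics/side3.png

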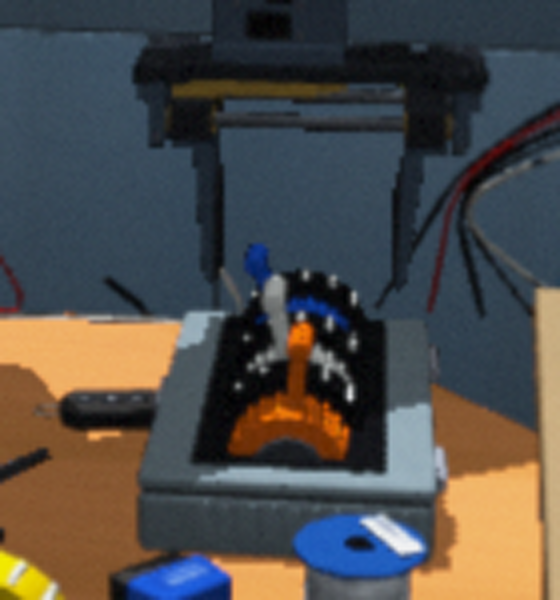

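The fingertips are at about (213,285) and (398,290), straddling the blue bar at (257,262). Now I'll close.

send_rows --moves '[{"translation": [0, 0, 0], "rotation": [0, 0, 0], "fingers": 1}, {"translation": [0, 0, 0], "rotation": [0, 0, 0], "fingers": 1}, {"translation": [0, 0, 0], "rotation": [0, 0, 0], "fingers": 1}, {"translation": [0, 0, 0], "rotation": [0, 0, 0], "fingers": 1}, {"translation": [0, 0, 0], "rotation": [0, 0, 0], "fingers": 1}, {"translation": [0, 0, 0], "rotation": [0, 0, 0], "fingers": 1}, {"translation": [0, 0, 0], "rotation": [0, 0, 0], "fingers": 1}, {"translation": [0, 0, 0], "rotation": [0, 0, 0], "fingers": 1}]' --newtons 8

```text
time_s: 5.12
ee_pos: [0.4985, 0.1827, 0.0869]
eef_rot: [2.421, 2.002, 0.0]
wrist_force: [-0.7, 0.4, 0.2]
width: 0.16
grasp_force: 0.6
```

send_rows --moves '[{"translation": [0, 0, 0], "rotation": [0, 0, 0], "fingers": 1}, {"translation": [0, 0, 0], "rotation": [0, 0, 0], "fingers": 1}, {"translation": [0, 6.4, 0.4], "rotation": [0, 0, 0], "fingers": 1}, {"translation": [0, 6.4, 1], "rotation": [0, 0, 0], "fingers": 1}, {"translation": [0, 6.3, 1.8], "rotation": [0, 0, 0], "fingers": 1}, {"translation": [0, 6.3, 2.4], "rotation": [0, 0, 0], "fingers": 1}, {"translation": [0, 0, 0], "rotation": [0, 0, 0], "fingers": 1}, {"translation": [0, 0, 0], "rotation": [0, 0, 0], "fingers": 1}]'

```text
time_s: 6.12
ee_pos: [0.5248, 0.1779, 0.0818]
eef_rot: [2.42, 2.001, 0.002]
wrist_force: [0.5, -1.6, 6.5]
width: 0.173
grasp_force: 9.9
```

```bash
python3 where.py "(25.4,61.6,81)"; python3 - <<'E'
from workcell import camera
import cv2,pickle
c=camera("side");pickle.dump(c,open("side4.pkl","wb"))
cv2.imwrite("pics/side4.png",cv2.resize(c["pixels"][155:235,310:400,::-1],None,fx=7,fy=7,interpolation=cv2.INTER_CUBIC))
E
```

```text
6.125 [0.5248 0.1779 0.0818] F [ 0.5 -1.6  6.5] w 0.17256756842178247 9.907166920602322 j [ 0.28  0.35  2.08 -0.    0.71  0.47]
M [[0.188, 0.982, 0.002], [0.982, -0.188, 0.0], [0.001, 0.002, -1.0]]
turn z -0.0002507587833477308
(25.4,61.6,81) [0.5232 0.1779 0.081 ] shift [-0.3 -1.6  0.8]
```

View pics/side4.png

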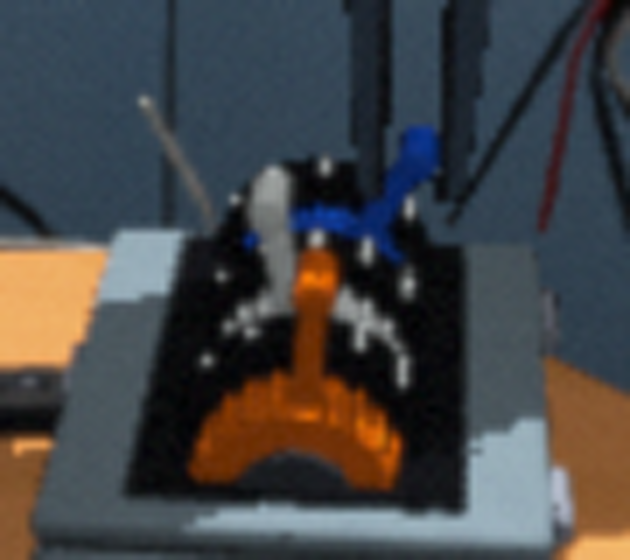

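The blue bar is held at (421,150), near row 4. A width of 15.7 mm means one fingertip is on the tilted stem, so the bar is about 3 mm too far on. I'll reopen slightly, raise, shift back and pinch again on the bar alone.

send_rows --moves '[{"translation": [0, 0, 0], "rotation": [0, 0, 0], "fingers": 0.7}, {"translation": [0, 0, 0], "rotation": [0, 0, 0], "fingers": 0.7}, {"translation": [0, -1.6, -7], "rotation": [0, 0, 0], "fingers": 0.7}, {"translation": [0, 0, 0], "rotation": [0, 0, 0], "fingers": 0.7}, {"translation": [0, 0, 0], "rotation": [0, 0, 0], "fingers": 1}, {"translation": [0, 0, 0], "rotation": [0, 0, 0], "fingers": 1}, {"translation": [0, 0, 0], "rotation": [0, 0, 0], "fingers": 1}, {"translation": [0, 0, 0], "rotation": [0, 0, 0], "fingers": 1}]'

```text
time_s: 7.18
ee_pos: [0.5224, 0.1784, 0.0886]
eef_rot: [2.421, 2.002, 0.002]
wrist_force: [3.9, 0.1, 5.0]
width: 0.135
grasp_force: 7.5
```

```bash
python3 where.py "(25.4,61.6,88)"
```

```text
7.175 [0.5224 0.1784 0.0886] F [3.9 0.1 5. ] w 0.13530201170201497 7.515787985175848 j [ 0.29  0.34  2.08 -0.    0.72  0.48]
M [[0.188, 0.982, 0.001], [0.982, -0.188, 0.0], [0.0, 0.001, -1.0]]
turn z -0.00014214457098537
(25.4,61.6,88) [0.5232 0.1779 0.088 ] shift [-0.3  0.9  0.6]
```

send_rows --moves '[{"translation": [0, 0, 0], "rotation": [0, 0, 0], "fingers": 0.7}, {"translation": [0, 0, 0], "rotation": [0, 0, 0], "fingers": 0.5}, {"translation": [0, 0, -30], "rotation": [0, 0, 0], "fingers": 0}, {"translation": [0, 0, -50], "rotation": [0, 0, 0], "fingers": 0}, {"translation": [-34, -12.3, 0], "rotation": [0, 0, 0], "fingers": 0}, {"translation": [-34, -12.3, 0], "rotation": [0, 0, 0], "fingers": 0}, {"translation": [-34, -12.3, 0], "rotation": [0, 0, 0], "fingers": 0}, {"translation": [-34, -12.3, 0], "rotation": [0, 0, 0], "fingers": 0}, {"translation": [0, 0, 0], "rotation": [0, 0, 0], "fingers": 0}, {"translation": [0, 0, 0], "rotation": [0, 0, 0], "fingers": 0}]'

```text
time_s: 8.43
ee_pos: [0.4482, 0.0542, 0.1684]
eef_rot: [-2.422, -2.001, -0.0]
wrist_force: [0.9, 0.6, 0.1]
width: 1.001
grasp_force: 0.0
```

```bash
python3 where.py "(-25.4,-74.4,88)"; python3 - <<'E'
from workcell import camera
from h import *
c=camera("side");pickle.dump(c,open("side5.pkl","wb"))
cv2.imwrite("pics/side5.png",cv2.resize(c["pixels"][160:235,315:395,::-1],None,fx=8,fy=8,interpolation=cv2.INTER_CUBIC))
q=np.load("q.npy")
for b in(.3,.436,.57):
    q[3]=b; print(b,((proj(c,bars(q))-[315,160]+.44)*8).round()[0],((proj(c,bars(q,-.014))-[315,160]+.44)*8).round()[0])
E
```

```text
8.425 [0.4482 0.0542 0.1684] F [0.9 0.6 0.1] w 1.000900822630424 0.0 j [0.07 0.05 2.25 0.   0.85 0.26]
M [[0.188, 0.982, 0.0], [0.982, -0.188, 0.0], [0.0, 0.0, -1.0]]
turn z -0.0006088250529757729
(-25.4,-74.4,88) [0.4478 0.0539 0.088 ] shift [-0.4 -0.3 80.4]
0.3 [402. 113.] [401. 129.]
0.436 [430. 124.] [429. 141.]
0.57 [455. 139.] [455. 156.]
```

View pics/side5.png

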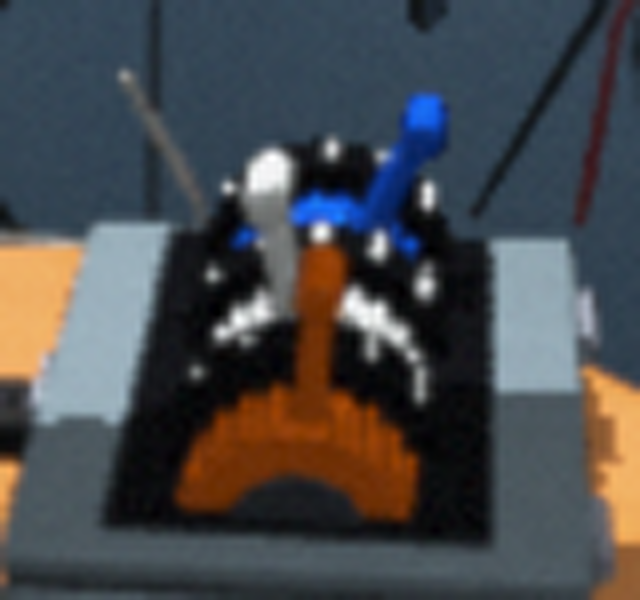

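The blue bar is at (425,122), against (430,124) predicted for row 4. The stem runs over the fourth dot row at about (385,157). Now the orange wheel.

send_rows --moves '[{"translation": [0, 0, 40], "rotation": [0, 0, 0], "fingers": 0}, {"translation": [0, 0, 25], "rotation": [0, 0, 0], "fingers": 0}, {"translation": [0, 0, 15], "rotation": [0, 0, 0], "fingers": 0}, {"translation": [0, 0, 0], "rotation": [0, 0, 0], "fingers": 1}, {"translation": [0, 0, 0], "rotation": [0, 0, 0], "fingers": 1}, {"translation": [0, 0, 0], "rotation": [0, 0, 0], "fingers": 1}, {"translation": [0, 0, 0], "rotation": [0, 0, 0], "fingers": 1}, {"translation": [0, 0, 0], "rotation": [0, 0, 0], "fingers": 1}, {"translation": [0, 0, 0], "rotation": [0, 0, 0], "fingers": 1}, {"translation": [0, 0, 0], "rotation": [0, 0, 0], "fingers": 1}, {"translation": [0, 0, 0], "rotation": [0, 0, 0], "fingers": 1}, {"translation": [0, 0, 0], "rotation": [0, 0, 0], "fingers": 1}]'

```text
time_s: 9.98
ee_pos: [0.4479, 0.0539, 0.0883]
eef_rot: [-2.421, -2.002, 0.0]
wrist_force: [0.4, 0.2, -0.3]
width: 0.132
grasp_force: 7.4
```

```bash
python3 where.py "(-25.4,-74.4,88)"
```

```text
9.975 [0.4479 0.0539 0.0883] F [ 0.4  0.2 -0.3] w 0.13247569269233997 7.42066377773881 j [0.07 0.2  2.27 0.   0.67 0.26]
M [[0.188, 0.982, -0.0], [0.982, -0.188, -0.0], [-0.0, -0.0, -1.0]]
turn z -0.0001970840302617404
(-25.4,-74.4,88) [0.4478 0.0539 0.088 ] shift [-0.1 -0.1  0.3]
```

send_rows --moves '[{"translation": [0, 0, 0], "rotation": [0, 0, 0], "fingers": 0.7}, {"translation": [0, 0, 0], "rotation": [0, 0, 0], "fingers": 0.5}, {"translation": [0, 0, -30], "rotation": [0, 0, 0], "fingers": 0.2}, {"translation": [0, 0, -50], "rotation": [0, 0, 0], "fingers": 0.2}, {"translation": [0, 0, -50], "rotation": [0, 0, 0], "fingers": 0.2}, {"translation": [0, 0, -30], "rotation": [0, 0, 0], "fingers": 0.2}, {"translation": [-45, 0, 0], "rotation": [0, 0, 0], "fingers": 0.2}, {"translation": [-45, 0, 0], "rotation": [0, 0, 0], "fingers": 0.2}, {"translation": [-45, 0, 0], "rotation": [0, 0, 0], "fingers": 0.2}, {"translation": [-45, 0, 0], "rotation": [0, 0, 0], "fingers": 0.2}, {"translation": [-40, 0, 0], "rotation": [0, 0, 0], "fingers": 0.2}, {"translation": [0, 0, 0], "rotation": [0, 0, 0], "fingers": 0.2}]'

```text
time_s: 11.48
ee_pos: [0.4061, -0.1638, 0.2483]
eef_rot: [-2.424, -1.998, 0.0]
wrist_force: [0.2, -0.2, -0.5]
width: 0.798
grasp_force: 0.0
```

```bash
python3 - <<'E'
from workcell import camera
from h import *
q=np.load("q.npy");q[3]=.436;q[5]=-.436
ims=[]
for n,(x,y) in(("side",(305,160)),("top",(215,115))):
    c=camera(n);pickle.dump(c,open(n+"6.pkl","wb"))
    ims.append(cv2.resize(c["pixels"][y:y+100,x:x+140,::-1],None,fx=5.5,fy=5.5,interpolation=cv2.INTER_CUBIC)[:, :])
    print(n,((proj(c,bars(q))-[x,y]+.4)*5.5).round().tolist())
ims[0]=ims[0][:,:,:]
h=[cv2.resize(i,(400,286)) if 0 else i for i in ims]
cv2.imwrite("pics/s6.png",h[0]);cv2.imwrite("pics/t6.png",h[1])
E
```

```text
side [[350.0, 85.0], [247.0, 129.0], [197.0, 206.0]]
top [[223.0, 164.0], [385.0, 303.0], [565.0, 383.0]]
```

View pics/t6.png

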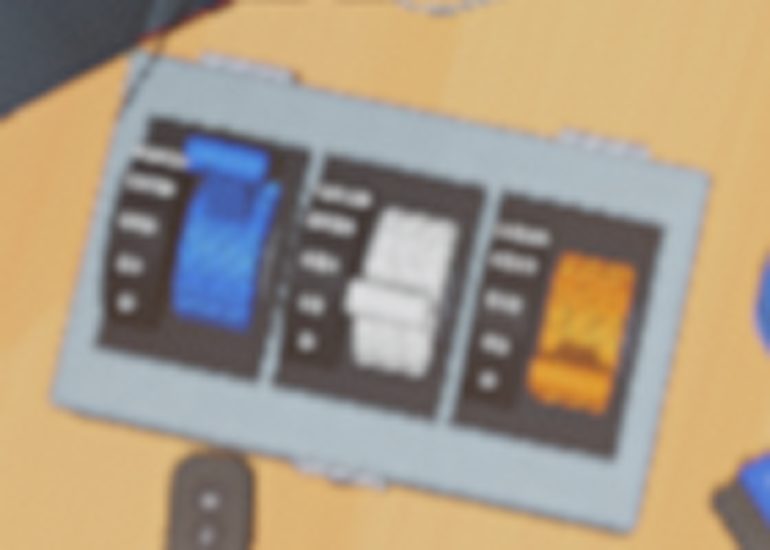

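View pics/s6.png

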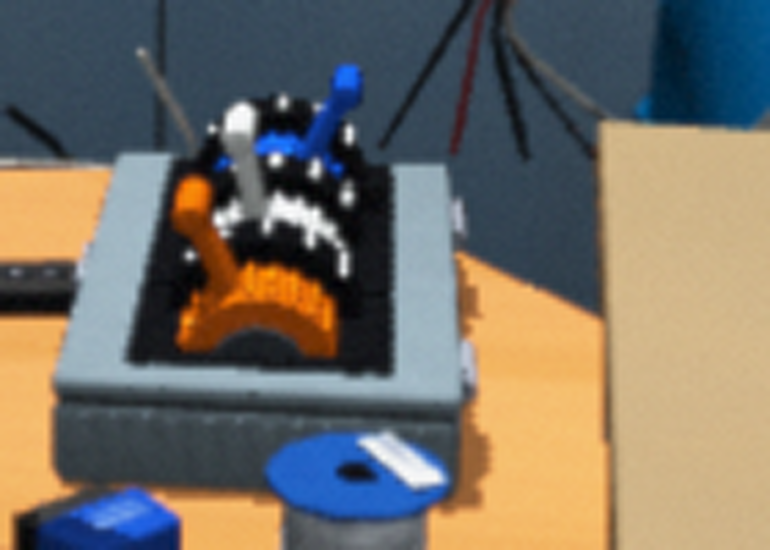

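```bash
python3 - <<'E'
from h import *
q=np.load("q.npy");a=np.array([-.873,-.436,0,.436,.873])
c=load("top6")
for y in(.068,0,-.068):
    P=W(q,np.c_[.036*np.sin(a),np.full(5,y+q[6]+.030),.04+.036*np.cos(a)])
    print(((proj(c,P)-[215,115]+.4)*5.5).round().tolist())
c=load("side6")
P=W(q,np.c_[.036*np.sin(a),np.full(5,-.068+q[6]+.030),.04+.036*np.cos(a)])
print(((proj(c,P)-[305,160]+.4)*5.5).round().tolist())
P=W(q,[[-.025*np.sin(.436)/.4226*.4226*1.0,-.068+q[6],.04+.025*np.cos(.436)]])
print(((proj(c,P)-[305,160]+.4)*5.5).round().tolist())
E
```

```text
[[122.0, 303.0], [126.0, 266.0], [134.0, 224.0], [145.0, 186.0], [157.0, 158.0]]
[[302.0, 342.0], [307.0, 305.0], [316.0, 264.0], [326.0, 225.0], [336.0, 197.0]]
[[483.0, 381.0], [490.0, 345.0], [499.0, 303.0], [508.0, 264.0], [516.0, 236.0]]
[[195.0, 256.0], [230.0, 233.0], [273.0, 226.0], [315.0, 237.0], [349.0, 263.0]]
[[237.0, 292.0]]
```

```bash
python3 -c "
from workcell import order;print(order.finish_job())"
```

```text
the job is handed in; nothing more can be done
None
```

The blue wheel is on row 4 and the orange wheel on row 2, both within about 0.03 rad by the camera, with white, fob, plug and spool unmoved in the pictures; but the first approach struck something (likely the raised shelf edge) and read about 150 N at the wrist, over the 120 N limit, so the run probably fails on that.

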